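Seat the relays and refit the cover of a control box

ROBOT

A 6-joint arm with a two-finger parallel gripper is mounted at the origin on a cart in front of the work surface, level with it; the furniture and walls round the work are solid. World frame = base frame: x ahead of the robot, y to its left, z up, the work surface at z = 0. Lengths are in m, angles in rad, forces in N, time in s.
With the tool pointing down it reaches from about 0.375 to 0.975 m from the base axis. Payload 3.8 kg.
Tool frame: the origin (TCP) lies at the very end of the fingers, on their centre line; the grasp point (between the pads) lies 19 mm behind it; z points along the fingers, y is the line along which they close (so a half turn about z gives the same grasp; the last joint's range is limited). The gripper opens to 85 mm and grips with 20 to 120 N. Pads are 22 mm wide; open, the fingers measure 114 mm over their backs; the gripper's body (76 mm by 85 mm) begins 54 mm behind the grasp point. The pads swing forward as they close: fully open they stand 13 mm farther back than shut.
Start: joints at [-1.344, 0.264, 1.604, -0, 1.274, -0.037], TCP at [0.176, -0.652, 0.231] pointing down, gripper open.
Joint ranges: [-2.63, 2.63], [-0.94, 2.18], [0.31, 2.57], [-1.31, 4.45], [0, 2.66], [-2.55, 2.55]. Speed limits (rad/s): [2.57, 2.57, 3.14, 3.14, 3.14, 3.14].

INTERFACE

Orientations are given as a rotation vector (axis times angle).
In Python, from workcell import bot, vision gives the robot as it stands. The module is installed in compiled form; this text tells all that it offers.
- The arm moves only by the tool play_rows, never from a script. Its argument "moves" is a list that holds one entry, the list of rows, each a list of 7 numbers: the turn, a rotation vector about the tool's x, y, z as a fraction of full scale, then the shift along the tool's x, y, z as a fraction of full scale, then the finger opening in mm, from 0 to 85.4. In form: [[[ax, ay, az, x, y, z, jaw], ...]]. A call has 1 to 5 rows; each row shifts and turns the commanded pose from where the row before left it, along the tool's axes as they then stand; what a row does not reach is not made up. Full scale, the value 1, is 0.1 m for a shift and 0.5 rad for a turn. A row lasts 1/12 s, in which the tool goes at most 41.7 mm and 7.16 degrees, less where a joint would pass 70% of its speed; a pose out of reach is approached as far as the arm can. A call with a number of a shift or a turn outside -1 to 1 is refused whole. A call with a gripper value outside its range is refused whole. The fingers move at their own pace and stop on an object; "newtons" is the grip in N (left out, the last holds). Time passes only in rows, so rows that do not move let the fingers close. It gives the time, the measured TCP pose, the force, the opening and the grip force at its end, in the units of the state.
- bot.read_state(): the state, without advancing time (a new reading comes with each control period).
- vision.read_camera(name): name is "side" or "top"; returns a dict with "image" (384x512x3 uint8, red, green, blue), "depth" (384x512 float32, m along the optical axis (not along the pixel's ray), 0 where there is no reading), "K" (3x3 intrinsics, pixels), "R" (3x3) and "t" (3): a world point X has camera coordinates R X + t. Camera axes: x right, y down, z forward; pixel columns grow to the right and rows downward; lengths in m; the calibration is good to about 2 mm. A picture is of the moment at which its call begins.
- bot.finish_job(): hands the job in; it is judged then, once.
The state is a dict: "time": time; "q": joint angles; "joint_vel": joint speeds; "joint_torque": joint torques, N m; "tool_pos": TCP position; "tcp_rot": TCP orientation; "wrist_force": force on the tool from outside, world axes, zero at the start; "torque": the same for the moment, N m; "width": opening from 0.0 (shut) to 1.0 (fully open); "grip_force": force on a finger pad.
Only numpy, scipy, OpenCV 4.12 (cv2) and the standard library are available. Lean on these libraries where they do the work, as an engineer would, in place of code of your own. Each camera call takes 0.05 s, during which the arm holds its last target. There are 200 camera calls.

TASK

Make the grey control box ready for use again: first turn its red supply knob fully anticlockwise to the stop (off), then press each of the three blue relays down until it is fully home and its yellow band has disappeared. After that set the blue cover over the relays, without dropping it, and press it down until its stiff black seal is squeezed right down and the cover is fully home; leave the things round about where they are.

Things in the scene. Friction and masses are not known exactly. Their poses are not given: they have to be found in the camera images.
- control_box: Grey control box, 95 (x) x 210 (y) x 45 mm, fixed; origin at the centre of its underside. On its flat top (deck, z = 45 mm): red knob near the +y end; three relays in a row along y toward the -y end; round them a fixed aluminium upstand, outside 73 (x) x 116 (y) mm, 18 mm high, rounded top; round that the black seal. A cable gland sticks out 18 mm at its +y end.
- cover_seat (a point): Point on the deck below the centre of the fitted cover: centre of the upstand, 30 mm toward -y from the box's middle; axes as the box. The cover's underside (its origin) is 3 mm above this point when home, 10 mm above while it only rests on the raised seal; its x and y axes lie along the box's, either way round.
- seal (a joint): Travel of the black seal frame (outside 92 x 136 mm, bars 9 mm wide, top 10 mm above the deck when raised) on which the rim of the cover rests: 0 = raised, 0.007 m = fully squeezed. Takes about 14 N to push down and stays down; the weight of the cover does not move it.
- supply_knob (a joint): Angle of the supply knob: 0 = fully anticlockwise seen from above (off, at the stop), grows clockwise to 1.6 rad; moderate friction, stays where left.
- supply_knob_grip (a point): Point on the knob's upright axis at gripping height, 37 mm above the deck. The knob is a red bar 34 mm long, 14 mm wide, its top 7 mm above and its foot 23 mm below this point, on a disc 36 mm across. The point's x axis lies along the bar (along the box's x axis when the knob is off); z is up.
- relay_1 (a joint): Travel of the relay nearest the knob: 0 = standing 10 mm proud, 0.010 m = fully home at its stop. Takes about 8 N to push and stays where it is left.
- relay_1_top (a point): Centre of the top of the relay nearest the knob: blue block 36 (x) x 28 (y) mm with a white top and a yellow band round its foot that sinks into the deck as it goes home. Relays stand 36 mm apart along y. The top is 36 mm above the deck at joint 0 and 26 mm when home.
- relay_2 (a joint): Travel of the relay in the middle: 0 = standing 10 mm proud, 0.010 m = fully home at its stop. Takes about 8 N to push and stays where it is left.
- relay_2_top (a point): Centre of the top of the relay in the middle: blue block 36 (x) x 28 (y) mm with a white top and a yellow band round its foot that sinks into the deck as it goes home. Relays stand 36 mm apart along y. The top is 36 mm above the deck at joint 0 and 26 mm when home.
- relay_3 (a joint): Travel of the relay farthest from the knob: 0 = standing 10 mm proud, 0.010 m = fully home at its stop. Takes about 8 N to push and stays where it is left.
- relay_3_top (a point): Centre of the top of the relay farthest from the knob: blue block 36 (x) x 28 (y) mm with a white top and a yellow band round its foot that sinks into the deck as it goes home. Relays stand 36 mm apart along y. The top is 36 mm above the deck at joint 0 and 26 mm when home.
- cover: Loose blue cover, 87 (x) x 130 (y) x 33 mm without its grip, open below, walls 4 mm (inside 79 x 122 mm, 29 mm deep), 0.2 to 0.33 kg; origin at the centre of its underside. A black grip bar stands across its top.
- cover_grip (a point): Centre of the cover's black grip bar, 45 mm above the underside; the bar is 58 mm long along the cover's x axis, 14 mm wide, and stands 24 mm above the cover's top (12 mm above and below this point).
- oiler: Bystander, to be left alone: oiler bottle with a red spout, 46 x 45 x 150 mm; origin at the centre of its underside.
- grease_pot: Bystander, to be left alone: round pot with a green lid, 68 x 68 x 46 mm; origin at the centre of its underside.
- spray_can: Bystander, to be left alone: purple and pink spray can, 58 x 58 x 217 mm; origin at the centre of its underside.
- tape_blue: Bystander, to be left alone: roll of blue tape, 70 x 70 x 18 mm; origin at the centre of its underside.
- tally: Bystander, to be left alone: grey round hand counter with a ring, 70 x 48 x 30 mm; origin at the centre of its underside.
- cap_1: Bystander, to be left alone: black end cap, 32 x 17 x 17 mm, lying; origin at the centre of its underside.
- gauge_plug: Bystander, to be left alone: steel plug gauge with a red ring, 108 x 16 x 16 mm, lying; origin at the centre of its underside.
- dish: Bystander, to be left alone: round dish of small parts, 72 x 72 x 17 mm; origin at the centre of its underside.

How it is judged:
By the outcome, as a careful person would: the job done as asked, in the order asked, and still so for the second after the job is handed in, with the robot touching nothing.
It also fails if it takes over 72 s, if anything falls off the work surface, if the arm or the gripper's body presses on something with over 40 N, if the wrist force passes 120 N, or if a joint passes its speed limit or range.

## Working session

There is one attempt and no reset: what is moved stays moved. The work goes in short steps, Python scripts to look and compute and a tool call to move; the robot and the scene stay as the last step left them, time stands still between calls to the robot, and variables do not carry over. Pictures are saved under pics/ and viewed, at most 10 in all, crops included, and the job is handed in when it is done.

Besides the shell and the picture viewer there is one more tool, called as a command line: name --argument value ..., lists and objects as JSON in quotes. play_rows: Moves the arm, as the interface text tells. Its arguments: {"type":"object","properties":{"moves":{"type":"array","items":{"type":"array","items":{"type":"array","items":{"type":"number"}}}},"newtons":{"type":"number"}},"required":["moves"]}

```bash
mkdir -p pics; cat > h.py <<'E'
import numpy as np, cv2
from workcell import bot, vision
def cam(n):
    c=vision.read_camera(n); return c
def save(c,f): cv2.imwrite('pics/'+f,cv2.cvtColor(c['image'],cv2.COLOR_RGB2BGR))
def cloud(c):
    d=c['depth']; v,u=np.mgrid[:d.shape[0],:d.shape[1]]
    p=np.stack([u,v,np.ones_like(u)],-1)@np.linalg.inv(c['K']).T*d[...,None]
    return (p-c['t'])@c['R']
def ray(c,u,v,z):
    d=c['R'].T@np.linalg.inv(c['K'])@np.array([u,v,1.]); o=-c['R'].T@c['t']
    return o+d*(z-o[2])/d[2]
E
python3 - <<'E'
from h import *
for n in('top','side'):
    c=cam(n); save(c,n+'0.png'); print(n,-c['R'].T@c['t'],c['R'].round(3).tolist(),c['K'][0,0])
    np.savez(n+'0.npz',**c)
s=bot.read_state(); print(s['tool_pos'],s['tcp_rot'],s['wrist_force'],s['time'])
E
```

```text
top [0.22614183 0.06849539 1.65419269] [[-0.015, -1.0, 0.009], [-0.985, 0.014, -0.172], [0.172, -0.012, -0.985]] 422.1068969666954
side [-0.30068677  1.23434583  0.99189761] [[-0.829, -0.558, 0.015], [-0.309, 0.435, -0.846], [0.466, -0.706, -0.534]] 375.5531044028796
[ 0.17586732 -0.65100759  0.23006919] [-3.11229461e+00 -4.12920972e-01  3.12937587e-04] [-0.12668549  0.08791197 -0.12917644] 0.1
```

View pics/top0.png

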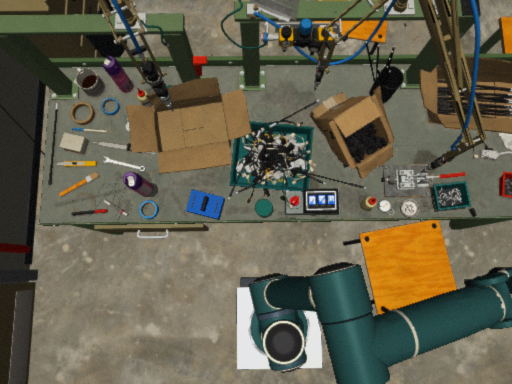

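View pics/side0.png

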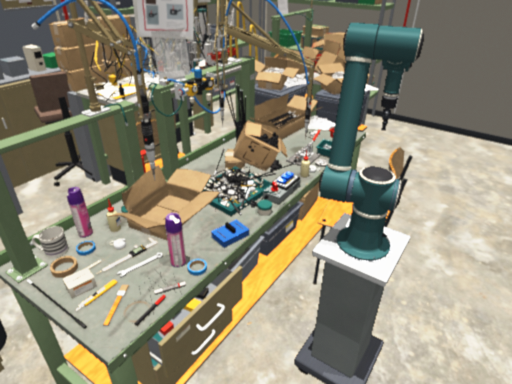

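The top view shows the cover at (205,204), and the box at about (312,202) with its red knob at (294,202) and the relays at (310–333,202). The grease pot (264,208) lies between the cover and the box. The side view agrees, with the cover at (230,233) and the box at (285,185).

```bash
python3 - <<'E'
from h import *
c=dict(np.load('top0.npz')); d=dict(np.load('side0.npz'))
a=cv2.resize(c['image'][180:232,180:350],None,fx=4.7,fy=4.7,interpolation=cv2.INTER_CUBIC)
b=cv2.resize(d['image'][155:255,200:320],None,fx=3.4,fy=3.4,interpolation=cv2.INTER_CUBIC)
im=np.zeros((a.shape[0]+b.shape[0],800,3),np.uint8); im[:a.shape[0],:a.shape[1]]=a; im[a.shape[0]:,:b.shape[1]]=b
save({'image':im},'crop0.png')
P=cloud(c); hsv=cv2.cvtColor(c['image'],cv2.COLOR_RGB2HSV)
def rep(name,m):
    n,l,s,ce=cv2.connectedComponentsWithStats(m.astype(np.uint8))
    for i in range(1,n):
        if s[i,4]<12: continue
        p=P[l==i]; p=p[np.isfinite(p).all(1)]
        xy=p[:,:2]
        r=cv2.minAreaRect((xy*1000).astype(np.float32))
        print(name,ce[i].round(1),s[i,4],'med',np.median(p,0).round(4),'zmax',np.percentile(p[:,2],[5,95]).round(3),'rect',np.round(r[0],1),np.round(r[1],1),round(r[2],1))
H,S,V=hsv[...,0],hsv[...,1],hsv[...,2]
roi=np.zeros(H.shape,bool); roi[180:232,180:350]=1
rep('blue',roi&(H>100)&(H<125)&(S>150)&(V>60))
rep('red',roi&((H<8)|(H>172))&(S>150)&(V>80))
rep('white',roi&(S<70)&(V>190))
z=P[...,2]
rep('z>38',roi&(z>.035)&(np.arange(512)[None]>275)&(np.arange(512)[None]<350))
E
```

```text
blue [204.9 204.1] 672 med [0.4675 0.2731 0.0343] zmax [0.027 0.041] rect [394.6 183.8] [389.  123.9] 52.0
blue [319.9 201.7] 25 med [ 0.4602 -0.1588  0.0798] zmax [0.071 0.088] rect [ 465.6 -163.6] [42.8 24.4] 47.4
blue [330.9 202.8] 22 med [ 0.4584 -0.2046  0.0774] zmax [0.071 0.083] rect [ 460.4 -203.9] [11.4 26.2] 0.2
red [294.2 200.4] 65 med [ 0.4709 -0.0661  0.0769] zmax [0.055 0.095] rect [471.2 -66.6] [30.9 31.8] 87.4
white [327. 191.] 15 med [ 0.5071 -0.1941  0.0636] zmax [0.061 0.069] rect [ 506.8 -193.5] [52.8  1.5] 89.7
white [312.  198.9] 31 med [ 0.4755 -0.1334  0.0763] zmax [0.071 0.082] rect [ 473.  -131.7] [20.2 28.6] 88.0
white [320.7 197.4] 18 med [ 0.4808 -0.1649  0.0807] zmax [0.078 0.086] rect [ 478.  -167.5] [14.6 15.9] 2.8
white [331.  197.8] 21 med [ 0.4778 -0.2056  0.0791] zmax [0.076 0.084] rect [ 477.2 -205.5] [16.1 16.8] 1.0
z>38 [310.1 199.6] 1475 med [ 0.4735 -0.1253  0.0544] zmax [0.042 0.083] rect [434.2 -45.9] [222.9 419.3] 33.2
z>38 [294.2 181.2] 16 med [ 0.549  -0.0689  0.0572] zmax [0.049 0.063] rect [548.9 -74.4] [11.4 31.1] 11.9
z>38 [320.2 181.4] 22 med [ 0.5442 -0.1673  0.0719] zmax [0.066 0.079] rect [393.3 -44.4] [ 34.1 402. ] 51.1
z>38 [341.4 181.6] 27 med [ 0.5411 -0.2515  0.0707] zmax [0.063 0.076] rect [399.7 -88.5] [ 52.6 465. ] 41.4
```

View pics/crop0.png

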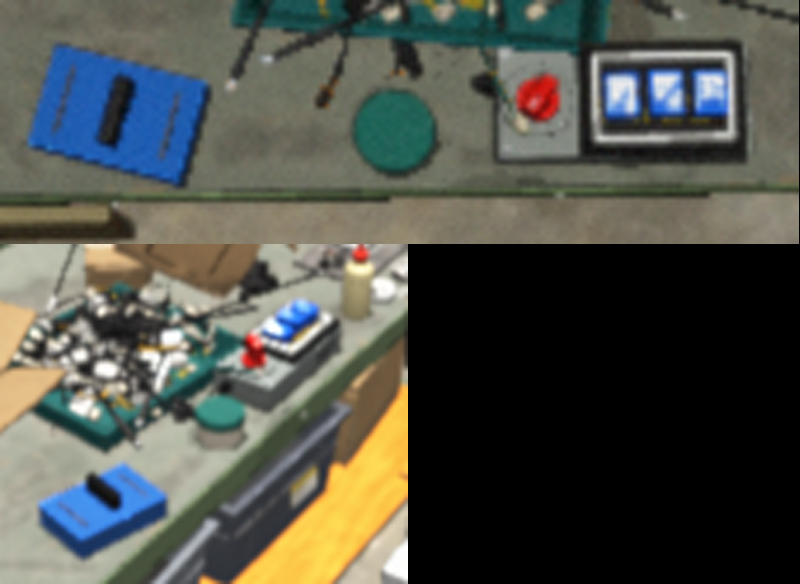

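The enlarged crop shows the box almost square to the axes, the knob bar at a slant, and the cover turned by about 15°. I'll take subpixel centroids next.

```bash
cat > meas.py <<'E'
from h import *
def blobs(c,m,k=6):
    return m
def up(c,box,k=8):
    x0,y0,x1,y1=box
    im=cv2.resize(c['image'][y0:y1,x0:x1],None,fx=k,fy=k,interpolation=cv2.INTER_CUBIC)
    return im,cv2.cvtColor(im,cv2.COLOR_RGB2HSV).astype(int)
def big(m,fill=True):
    cs,_=cv2.findContours(m.astype(np.uint8),cv2.RETR_EXTERNAL,cv2.CHAIN_APPROX_NONE)
    return max(cs,key=cv2.contourArea)
def toworld(c,cnt,box,z,k=8):
    p=cnt.reshape(-1,2); uv=(p+.5)/k-.5+np.array(box[:2])
    return np.array([ray(c,u,v,z)[:2] for u,v in uv])
def info(c,cnt,box,z):
    w=toworld(c,cnt,box,z); r=cv2.minAreaRect((w*1000).astype(np.float32))
    M=cv2.moments((w*1e3-w.mean(0)*1e3).astype(np.float32).reshape(-1,1,2)); 
    cen=np.array([M['m10'],M['m01']])/M['m00']+w.mean(0)*1e3
    th=.5*np.degrees(np.arctan2(2*M['mu11'],M['mu20']-M['mu02']))
    return 'cen',cen.round(1),'major axis deg from x',round(th,1),'rect',np.round(r[0],1),np.round(r[1],1),round(r[2],1)
E
python3 - <<'E'
from meas import *
c=dict(np.load('top0.npz')); d=dict(np.load('side0.npz'))
B=(180,185,232,225); im,h=up(c,B); H,S,V=h[...,0],h[...,1],h[...,2]
blue=(H>100)&(H<125)&(S>130)
k=big(blue); print('cover top',info(c,k,B,.0165))
fill=np.zeros(H.shape,np.uint8); cv2.drawContours(fill,[k],-1,1,-1)
print('grip top',info(c,big((fill>0)&~((S>110)&(V>60))),B,.045))
B=(284,182,345,222); im,h=up(c,B); H,S,V=h[...,0],h[...,1],h[...,2]
red=((H<10)|(H>170))&(S>130)&(V>70)
print('knob',info(c,big(red),B,.074))
for t in(50,60,75,90): print('seal',t,info(c,big(cv2.morphologyEx((V<t).astype(np.uint8)*((np.arange(V.shape[1])[None]>(303-284)*8)),cv2.MORPH_OPEN,np.ones((9,9)))),B,.050))
for t in(130,160,190): print('up',t,info(c,big((V>t)&(S<80)&(np.arange(V.shape[1])[None]>(304-284)*8)),B,.059))
B=(205,215,255,250); im,h=up(d,B); H,S,V=h[...,0],h[...,1],h[...,2]
blue=(H>100)&(H<125)&(S>130)
k=big(cv2.morphologyEx(blue.astype(np.uint8),cv2.MORPH_CLOSE,np.ones((9,9)))); print('cover side',info(d,k,B,.0165))
B=(262,165,290,200); im,h=up(d,B); H,S,V=h[...,0],h[...,1],h[...,2]
red=((H<10)|(H>170))&(S>130)&(V>70)
print('knob side',info(d,big(red),B,.074))
B=(265,160,320,200); im,h=up(d,B); H,S,V=h[...,0],h[...,1],h[...,2]
save({'image':cv2.resize(im,(770,560))},'sidebox.png')
E
```

```text
cover top ('cen', array([470.9, 279.6]), 'major axis deg from x', np.float64(74.6), 'rect', array([470.8, 279.7]), array([134.5,  89.8]), 75.0)
grip top ('cen', array([469.8, 277.6]), 'major axis deg from x', np.float64(-15.7), 'rect', array([469.2, 277.4]), array([15.6, 55.3]), 74.2)
knob ('cen', array([471.1, -66.2]), 'major axis deg from x', np.float64(-30.7), 'rect', array([471. , -65.3]), array([37.1, 34.8]), 2.6)
seal 50 ('cen', array([ 462.5, -154.8]), 'major axis deg from x', np.float64(47.3), 'rect', array([ 483.5, -169. ]), array([134.7, 128. ]), 89.5)
seal 60 ('cen', array([ 465.2, -159. ]), 'major axis deg from x', np.float64(55.4), 'rect', array([ 481.6, -169.4]), array([136.5, 129.4]), 88.2)
seal 75 ('cen', array([ 472.1, -167.1]), 'major axis deg from x', np.float64(79.1), 'rect', array([ 480.9, -169.8]), array([137.5, 130.9]), 88.2)
seal 90 ('cen', array([ 475.2, -166.5]), 'major axis deg from x', np.float64(70.2), 'rect', array([ 480.6, -170.9]), array([139.6, 133.4]), 88.2)
up 130 ('cen', array([ 473.6, -168.8]), 'major axis deg from x', np.float64(-88.2), 'rect', array([ 473.3, -168.9]), array([116.9,  74.6]), 89.2)
up 160 ('cen', array([ 487.7, -203.7]), 'major axis deg from x', np.float64(46.1), 'rect', array([ 474.2, -184.4]), array([84.3, 70.8]), 89.8)
up 190 ('cen', array([ 478.4, -135.7]), 'major axis deg from x', np.float64(26.7), 'rect', array([ 475.9, -134.6]), array([23.2, 29.8]), 85.2)
cover side ('cen', array([467.4, 278.2]), 'major axis deg from x', np.float64(79.8), 'rect', array([468.9, 276.1]), array([147.9, 114. ]), 74.5)
knob side ('cen', array([463.8, -56.3]), 'major axis deg from x', np.float64(-56.0), 'rect', array([465.8, -60.4]), array([30.3, 86.8]), 29.9)
```

View pics/sidebox.png

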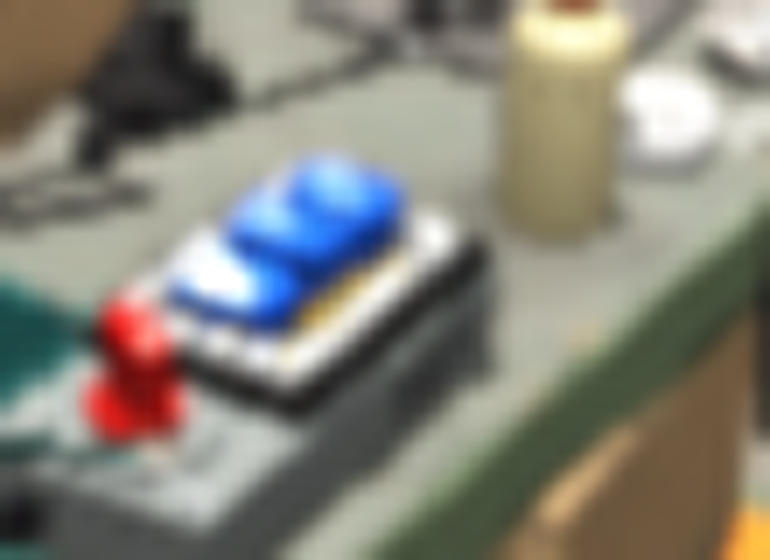

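```bash
python3 - <<'E'
from meas import *
cs=[cam('top') for _ in range(4)]
c=cs[0]; c['image']=np.mean([x['image'] for x in cs],0).astype(np.uint8); 
D=np.array([x['depth'] for x in cs]); c['depth']=D.mean(0)
P=cloud(c)
B=(284,182,345,222); im,h=up(c,B); H,S,V=h[...,0],h[...,1],h[...,2]
p=P[190:212,286:303].reshape(-1,3)
print('depth std',D.std(0)[190:212,286:303].mean())
hsv=cv2.cvtColor(c['image'],cv2.COLOR_RGB2HSV)[190:212,286:303].reshape(-1,3).astype(int)
red=((hsv[:,0]<10)|(hsv[:,0]>170))&(hsv[:,1]>130)
q=p[red&(p[:,2]>.074)]; lo=p[red]
print(len(q),len(lo),q.mean(0),lo.mean(0)); C=np.cov(q[:,:2].T); w,v=np.linalg.eigh(C); print(w**.5*3.46,np.degrees(np.arctan2(v[1,1],v[0,1])))
im2=c['image'][192:210,286:303]; print(im2[...,0]); print((P[192:210,286:303,2]*1000).astype(int))
# edges: near edge of upstand & seal per column
for nm,z,sgn in(('upfront',.06,0),):
    pass
g=cv2.GaussianBlur(V.astype(np.float32),(0,0),4)
for nm,z,y0,y1,rows in(('up front',.058,-215,-120,'f'),('up back',.058,-215,-120,'b')):
    pts=[]
    for col in range(V.shape[1]):
        colv=g[:,col]; m=np.where((colv>130)&(S[:,col]<80))[0]
        if len(m)<3: continue
        r=m.max() if rows=='f' else m.min()
        X=ray(c,(col+.5)/8-.5+B[0],(r+.5)/8-.5+B[1],z)
        if y0<X[1]*1e3<y1: pts.append(X[:2]*1e3)
    l=cv2.fitLine(np.array(pts,np.float32),cv2.DIST_HUBER,0,.1,.01).ravel(); print(nm,len(pts),np.degrees(np.arctan2(l[1],l[0])),l)
E
```

```text
depth std 0.0123673305
35 70 [ 0.46843531 -0.06403921  0.11127576] [ 0.46941093 -0.06581694  0.08547272]
[0.0138473  0.06147571] 145.19113832210678
[[138 155 144 136 137 137 136 139 135 135 137 135 136 133 132 117  80]
 [130 140 139 137 135 136 137 132 129 121 134 135 134 136 134 130  88]
 [129 136 138 136 129 124 132 132 131 126 129 128 132 134 135 128  88]
 [131 136 135 124 128 129 128 130 118 113 131 131 128 129 131 130 100]
 [124 129 124 130 132 135 139 142 133 149 185 170 138 131 126 128 100]
 [102 108 129 132 134 154 190 174 153 190 202 202 167 134 123 126 104]
 [ 57 108 133 135 146 190 188 176 189 203 208 195 144 129 127 122 121]
 [ 46 101 128 139 183 188 181 190 202 209 202 155 158 137 129 113 119]
 [ 68  69 123 132 198 188 174 201 180 202 169 189 197 149 129 126 126]
 [ 77  63 103 124 182 179 200 214 206 194 139 197 200 148 134 129 123]
 [ 84 111  81 128 174 157 195 195 195 145 133 197 176 143 131 121 121]
 [ 92 121  92 121 125  97 125 177 161 139 189 202 139 132 132 118 120]
 [105 105 115 120 159 104  82 100 118 184 200 160 132 133 133 123 121]
 [108  94 105 131 181 172 121
[... 1075 characters left out ...]
 81  60  58  58  54  51  49  45]
 [ 44  51  54  52  57  68  88  90  90  58  61  59  51  51  50  50  47]
 [ 47  51  52  55  58  57  67  81  57  61  61  54  53  49  52  44  47]
 [ 43  45  52  59  57  55  53  57  56  55  53  50  52  52  51  45  45]
 [ 47  45  46  54  60  57  52  50  53  55  52  51  54  50  46  41  50]
 [ 43  46  44  55  58  56 453  54  54  51  52  53  53  44  49  45  46]
 [ 46  44  46  47  55  47  50  51  53  50  50  47  49  44  45  44  43]
 [ 48  46  48  47  45  50  46  45  44  44  46  48  46  46  48  40  47]]
up front 198 -87.673744 [ 4.0589578e-02 -9.9917591e-01  4.3777039e+02 -1.6279402e+02]
up back 193 -89.71266 [ 5.0148317e-03 -9.9998742e-01  5.0998779e+02 -1.8723636e+02]
```

```bash
python3 - <<'E'
from meas import *
c=cam('top');P=cloud(c)
z=P[192:210,286:303,2]; v,u=np.where((z>.078)&(z<.1)); 
w=np.array([ray(c,a+286,b+192,.089)[:2]*1e3 for a,b in zip(u,v)])
C=np.cov(w.T); e,V=np.linalg.eigh(C); print(w.mean(0),(12*e)**.5,np.degrees(np.arctan2(V[1,1],V[0,1])))
for k in range(3):
  # white/blue relay tops by depth
  pass
z=P[186:216,304:340,2]; n,l,s,ce=cv2.connectedComponentsWithStats(((z>.072)&(z<.1)).astype(np.uint8),connectivity=4)
for i in range(1,n):
    if s[i,4]>8: print('relays',ray(c,*(ce[i]+[304,186]),.081)*1e3,s[i])
E
```

```text
[471.52983776 -65.89229591] [14.45781484 34.85652722] 145.10267464568014
relays [ 472.15759411 -131.14873146   81.        ] [ 4  9  8 10 74]
relays [ 471.69246238 -168.09941832   81.        ] [14  9  8 10 74]
relays [ 472.41584494 -203.00221784   81.        ] [23  9  8 10 67]
```

play_rows --moves '[[[0, 0, 0, 0.22, -0.245, 0, 85], [0, 0, 0, 0.22, -0.245, 0, 85], [0, 0, 0, 0.22, -0.245, 0, 85], [0, 0, 0, 0.22, -0.245, 0, 85], [0, 0, 0, 0.22, -0.245, 0, 85]]]' --newtons 40

```text
time: 0.77
tool_pos: [0.2506, -0.5033, 0.2312]
tcp_rot: [-3.114, -0.412, -0.0]
wrist_force: [-0.1, -0.6, 0.2]
width: 0.997
grip_force: 0.0
```

play_rows --moves '[[[0, 0, 0, 0.22, -0.245, 0, 85], [0, 0, 0, 0.22, -0.245, 0, 85], [0, 0, 0, 0.22, -0.245, 0, 85], [0, 0, 0, 0.22, -0.245, 0, 85], [0, 0, 0, 0.22, -0.245, 0, 85]]]'

```text
time: 1.18
tool_pos: [0.3249, -0.3563, 0.2315]
tcp_rot: [3.114, 0.413, 0.001]
wrist_force: [0.8, 0.4, 0.3]
width: 0.999
grip_force: 0.0
```

play_rows --moves '[[[0, 0, 0, 0.22, -0.245, 0, 85], [0, 0, 0, 0.22, -0.245, 0, 85], [0, 0, 0, 0.22, -0.245, 0, 85], [0, 0, 0, 0.22, -0.245, 0, 85], [0, 0, 0, 0.22, -0.245, 0, 85]]]'

```text
time: 1.6
tool_pos: [0.3992, -0.2093, 0.2316]
tcp_rot: [3.114, 0.413, 0.001]
wrist_force: [0.3, -0.4, 0.8]
width: 0.992
grip_force: 0.0
```

play_rows --moves '[[[0, 0, 0, 0.22, -0.245, 0, 85], [0, 0, 0, 0.22, -0.245, 0, 85], [0, 0, 0, 0.22, -0.245, 0, 85], [0, 0, 0, 0.22, -0.245, 0, 85], [0, 0, 0, 0.22, -0.245, 0, 85]]]'

```text
time: 2.02
tool_pos: [0.4735, -0.0623, 0.2316]
tcp_rot: [3.114, 0.413, 0.001]
wrist_force: [0.3, -0.3, 0.4]
width: 0.997
grip_force: 0.0
```

play_rows --moves '[[[0, 0, 0.22, 0, 0, 0, 85], [0, 0, 0.22, 0, 0, 0, 85], [0, 0, 0.22, 0, 0, 0, 85], [0, 0, 0.22, 0, 0, 0, 85], [0, 0, 0.22, 0, 0, 0, 85]]]'

```text
time: 2.43
tool_pos: [0.473, -0.0636, 0.2314]
tcp_rot: [3.108, -0.456, 0.0]
wrist_force: [0.0, 0.5, 0.5]
width: 0.995
grip_force: 0.0
```

play_rows --moves '[[[0, 0, 0.22, 0, 0, 0, 85], [0, 0, 0.22, 0, 0, 0, 85], [0, 0, 0.2, 0, 0, 0, 85], [0, 0, 0, 0, 0, 0, 85], [0, 0, 0, 0, 0, 0, 85]]]'

```text
time: 2.85
tool_pos: [0.473, -0.0639, 0.2314]
tcp_rot: [-3.0, 0.933, -0.0]
wrist_force: [-0.5, -0.8, -0.3]
width: 0.988
grip_force: 0.0
```

```bash
cat > go.py <<'E'
import sys; from h import *
from scipy.spatial.transform import Rotation as Ro
s=bot.read_state(); p=np.array(s['tool_pos']); R=Ro.from_rotvec(s['tcp_rot']).as_matrix()
psi=np.degrees(np.arctan2(R[1,0],R[0,0]))
print('t',s['time'],'pos',p.round(4),'psi',psi.round(2),'tilt z',R[:,2].round(3),'q',np.round(s['q'],2),'F',np.round(s['wrist_force'],1),'w',s['width'],'g',s['grip_force'])
if len(sys.argv)>1:
    x,y,z,a=map(float,sys.argv[1:5])   # target; delta in tool units (before turning)
    d=R.T@(np.array([x,y,z])-p); print('shift units',(d/.1).round(3),'turn units about z',round(np.radians(psi-a)/.5,3), 'level turn', (np.array([R[2,1],-R[2,0]])/.5).round(3))
E
python3 go.py .4715 -.066 .12 -35
```

```text
t 2.85 pos [ 0.473  -0.0639  0.2314] psi -34.57 tilt z [ 0. -0. -1.] q [-0.19 -0.12  2.01 -0.    1.25  1.99] F [-0.5 -0.8 -0.3] w 0.9881415574209158 g 0.0
shift units [-0.     0.026  1.114] turn units about z 0.015 level turn [-0. -0.]
```

play_rows --moves '[[[0, 0, 0.015, 0, 0.026, 0.35, 45], [0, 0, 0, 0, 0, 0.35, 45], [0, 0, 0, 0, 0, 0.35, 45], [0, 0, 0, 0, 0, 0.25, 45], [0, 0, 0, 0, 0, 0.15, 45]]]'

```text
time: 3.27
tool_pos: [0.469, -0.0655, 0.0829]
tcp_rot: [2.996, -0.944, -0.008]
wrist_force: [-0.9, -0.8, -0.5]
width: 0.529
grip_force: 0.0
```

play_rows --moves '[[[0, 0, 0, 0, 0, 0.1, 45], [0, 0, 0, 0, 0, 0.1, 45], [0, 0, 0, 0, 0, 0, 45], [0, 0, 0, 0, 0, 0, 5], [0, 0, 0, 0, 0, 0, 5]]]'

```text
time: 3.68
tool_pos: [0.4728, -0.0662, 0.0675]
tcp_rot: [-2.995, 0.948, -0.004]
wrist_force: [-0.4, -1.0, 0.5]
width: 0.256
grip_force: 0.0
```

play_rows --moves '[[[0, 0, 0, 0, 0, 0, 5], [0, 0, 0, 0, 0, 0, 5], [0, 0, 0, 0, 0, 0, 5], [0, 0, 0, 0, 0, 0, 5], [0, 0, 0, 0, 0, 0, 5]]]'

```text
time: 4.1
tool_pos: [0.472, -0.0674, 0.0679]
tcp_rot: [2.993, -0.947, 0.003]
wrist_force: [-2.8, -5.1, 2.5]
width: 0.155
grip_force: 40.0
```

```bash
python3 go.py .4715 -.066 .066 1; python3 -c "
from h import *
s=bot.read_state();print(s['torque'])"
```

```text
t 4.1 pos [ 0.472  -0.0674  0.0679] psi -35.1 tilt z [ 0.001 -0.003 -1.   ] q [-0.19  0.06  2.17 -0.    0.91  1.99] F [-2.8 -5.1  2.5] w 0.1546609822886238 g 39.97127652168274
shift units [-0.013 -0.008  0.019] turn units about z -1.26 level turn [ 0.003 -0.005]
[-0.72315438  0.4263055   0.03635256]
```

play_rows --moves '[[[0, 0, -0.2, 0, 0, 0, 5], [0, 0, -0.2, 0, 0, 0, 5], [0, 0, -0.2, 0, 0, 0, 5], [0, 0, -0.2, 0, 0, 0, 5], [0, 0, -0.2, 0, 0, 0, 5]]]'

```text
time: 4.52
tool_pos: [0.4721, -0.0669, 0.0679]
tcp_rot: [3.135, -0.17, 0.002]
wrist_force: [-3.2, -2.5, 3.1]
width: 0.155
grip_force: 40.0
```

play_rows --moves '[[[0, 0, -0.14, 0, 0, 0, 5], [0, 0, -0.06, 0, 0, 0, 5], [0, 0, 0, 0, 0, 0, 5]]]'

```text
time: 4.77
tool_pos: [0.4721, -0.0669, 0.0679]
tcp_rot: [3.14, -0.02, 0.002]
wrist_force: [-3.4, -3.2, 6.2]
width: 0.154
grip_force: 40.2
```

```bash
python3 go.py .4715 -.066 .066 1; python3 -c "
from h import *
s=bot.read_state();print(s['torque'])"
```

```text
t 4.7667 pos [ 0.4721 -0.0669  0.0679] psi -0.71 tilt z [ 0.001 -0.001 -1.   ] q [-0.19  0.06  2.17 -0.    0.91  1.39] F [-3.4 -3.2  6.2] w 0.1543126576245102 g 40.23926854133606
shift units [-0.006 -0.008  0.019] turn units about z -0.06 level turn [ 0.003 -0.003]
[-0.42341129  0.59498794  0.04465909]
```

play_rows --moves '[[[0, 0, -0.04, 0, 0, 0, 5], [0, 0, -0.04, 0, 0, 0, 5], [0, 0, 0, 0, 0, 0, 5]]]'

```text
time: 5.02
tool_pos: [0.4721, -0.0668, 0.0679]
tcp_rot: [3.14, 0.038, 0.002]
wrist_force: [-4.6, -3.4, 6.6]
width: 0.154
grip_force: 42.4
```

```bash
python3 go.py .4715 -.066 .066 1; python3 -c "
from h import *
s=bot.read_state();print(s['torque'])"
```

```text
t 5.0167 pos [ 0.4721 -0.0668  0.0679] psi 1.4 tilt z [ 0.001 -0.001 -1.   ] q [-0.19  0.06  2.17 -0.    0.91  1.35] F [-4.6 -3.4  6.6] w 0.15434097301847993 g 42.39463984966278
shift units [-0.006 -0.008  0.019] turn units about z 0.014 level turn [ 0.002 -0.003]
[-0.6120647   0.69000822 -0.73791772]
```

play_rows --moves '[[[0, 0, -0.04, 0, 0, 0, 5], [0, 0, -0.04, 0, 0, 0, 5], [0, 0, 0, 0, 0, 0, 5]]]'

```text
time: 5.27
tool_pos: [0.4721, -0.0668, 0.0679]
tcp_rot: [3.139, 0.098, 0.002]
wrist_force: [-5.2, -4.9, 7.9]
width: 0.156
grip_force: 57.3
```

```bash
python3 go.py .4715 -.066 .066 1; python3 -c "
from h import *
s=bot.read_state();print(s['torque'])"
```

```text
t 5.2667 pos [ 0.4721 -0.0668  0.0679] psi 3.56 tilt z [ 0.001 -0.001 -1.   ] q [-0.19  0.06  2.17 -0.    0.91  1.32] F [-5.2 -4.9  7.9] w 0.155926155254062 g 57.332430803216994
shift units [-0.006 -0.008  0.019] turn units about z 0.089 level turn [ 0.001 -0.002]
[-0.70790866  0.73384577 -1.4577816 ]
```

play_rows --moves '[[[0, 0, 0, 0, 0, 0, 45], [0, 0, 0, 0, 0, 0, 45], [0, 0, 0, 0, 0, 0, 45], [0, 0, 0.06, 0, 0, -0.2, 45], [0, 0, 0.03, 0, 0, -0.3, 45]]]'

```text
time: 5.68
tool_pos: [0.4683, -0.065, 0.1134]
tcp_rot: [-3.14, -0.032, 0.012]
wrist_force: [1.0, 0.4, 0.6]
width: 0.526
grip_force: 0.0
```

play_rows --moves '[[[0, 0, 0, 0, 0.25, 0, 0], [0, 0, 0, 0, 0.25, 0, 0], [0, 0, 0, 0, 0.15, 0, 0], [0, 0, 0, 0, 0, 0, 0], [0, 0, 0, 0, 0, 0, 0]]]'

```text
time: 6.1
tool_pos: [0.4729, -0.1311, 0.1162]
tcp_rot: [-3.141, -0.031, 0.0]
wrist_force: [0.2, -0.2, -0.4]
width: 0.004
grip_force: 0.0
```

```bash
python3 go.py .4725 -.1315 .085 1; python3 - <<'E'
from meas import *
c=cam('top');P=cloud(c)
z=P[192:210,286:303,2]; v,u=np.where((z>.078)&(z<.1)); 
w=np.array([ray(c,a+286,b+192,.089)[:2]*1e3 for a,b in zip(u,v)])
C=np.cov(w.T); e,V=np.linalg.eigh(C); print(len(w),w.mean(0),(12*e)**.5,np.degrees(np.arctan2(V[1,1],V[0,1])))
E
```

```text
t 6.1 pos [ 0.4729 -0.1311  0.1162] psi 1.13 tilt z [-0.     0.001 -1.   ] q [-0.32  0.02  2.11  0.    1.02  1.23] F [ 0.2 -0.2 -0.4] w 0.0037204670335560484 g 0.0
shift units [-0.004  0.004  0.312] turn units about z 0.004 level turn [-0.001  0.   ]
38 [471.11985821 -66.03777432] [14.4366788  36.71017897] 178.24242658085342
```

play_rows --moves '[[[0, 0, 0, 0, 0, 0.2, 0], [0, 0, 0, 0, 0, 0.12, 0], [0, 0, 0, 0, 0, 0.05, 0], [0, 0, 0, 0, 0, 0.05, 0], [0, 0, 0, 0, 0, 0, 0]]]'

```text
time: 6.57
tool_pos: [0.4718, -0.13, 0.0731]
tcp_rot: [-3.14, -0.035, 0.004]
wrist_force: [-0.3, 0.1, -0.7]
width: -0.002
grip_force: 0.0
```

play_rows --moves '[[[0, 0, 0, 0, 0, 0.02, 0], [0, 0, 0, 0, 0, 0.02, 0], [0, 0, 0, 0, 0, 0, 0]]]'

```text
time: 6.82
tool_pos: [0.4733, -0.1308, 0.071]
tcp_rot: [-3.141, -0.034, -0.001]
wrist_force: [-1.7, 1.7, 4.2]
width: -0.004
grip_force: 2.1
```

play_rows --moves '[[[0, 0, 0, 0, 0, 0.02, 0], [0, 0, 0, 0, 0, 0.02, 0], [0, 0, 0, 0, 0, 0, 0]]]'

```text
time: 7.07
tool_pos: [0.4737, -0.1309, 0.0707]
tcp_rot: [-3.141, -0.034, -0.0]
wrist_force: [-12.1, 5.1, 30.5]
width: 0.003
grip_force: 15.4
```

play_rows --moves '[[[0, 0, 0, 0, 0, 0.02, 0], [0, 0, 0, 0, 0, 0.01, 0], [0, 0, 0, 0, 0, 0, 0]]]'

```text
time: 7.32
tool_pos: [0.4741, -0.1309, 0.0706]
tcp_rot: [-3.141, -0.034, -0.0]
wrist_force: [-19.9, 7.2, 50.9]
width: 0.0
grip_force: 25.3
```

```bash
python3 go.py .4725 -.1315 .085 1
```

```text
t 7.3167 pos [ 0.4741 -0.1309  0.0706] psi 1.23 tilt z [ 0.  0. -1.] q [-0.32  0.08  2.14  0.    0.92  1.23] F [-19.9   7.2  50.9] w 2.9499122581579168e-05 g 25.330811385065317
shift units [-0.016  0.005 -0.144] turn units about z 0.008 level turn [-0.001 -0.   ]
```

play_rows --moves '[[[0, 0, 0, 0, 0, -0.3, 0], [0, 0, 0, -0.015, 0.18, 0, 0], [0, 0, 0, 0, 0.18, 0, 0], [0, 0, 0, 0, 0, 0, 0], [0, 0, 0, 0, 0, 0.08, 0]]]'

```text
time: 7.73
tool_pos: [0.4739, -0.168, 0.0869]
tcp_rot: [3.14, 0.031, 0.006]
wrist_force: [0.6, 0.2, -0.1]
width: 0.001
grip_force: 0.0
```

play_rows --moves '[[[0, 0, 0, 0, 0, 0.05, 0], [0, 0, 0, 0, 0, 0.05, 0], [0, 0, 0, 0, 0, 0.04, 0], [0, 0, 0, 0, 0, 0.04, 0], [0, 0, 0, 0, 0, 0, 0]]]'

```text
time: 8.15
tool_pos: [0.4726, -0.1668, 0.0707]
tcp_rot: [3.141, 0.035, -0.002]
wrist_force: [-11.8, 3.1, 32.8]
width: 0.002
grip_force: 16.0
```

```bash
python3 go.py .4725 -.1675 .067 1
```

```text
t 8.15 pos [ 0.4726 -0.1668  0.0707] psi 1.28 tilt z [-0.001 -0.    -1.   ] q [-0.39  0.1   2.12 -0.    0.92  1.16] F [-11.8   3.1  32.8] w 0.002102432506029912 g 16.003199264268915
shift units [-0.001  0.007  0.037] turn units about z 0.01 level turn [0.    0.003]
```

play_rows --moves '[[[0, 0, 0, 0, 0, -0.26, 0], [0, 0, 0, 0, 0.18, 0, 0], [0, 0, 0, 0, 0.18, 0, 0], [0, 0, 0, 0, 0, 0, 0], [0, 0, 0, 0, 0, 0.08, 0]]]'

```text
time: 8.57
tool_pos: [0.4736, -0.203, 0.0854]
tcp_rot: [3.141, 0.032, 0.002]
wrist_force: [0.9, -0.4, -0.6]
width: -0.001
grip_force: 0.0
```

play_rows --moves '[[[0, 0, 0, 0, 0, 0.05, 0], [0, 0, 0, 0, 0, 0.05, 0], [0, 0, 0, 0, 0, 0.04, 0], [0, 0, 0, 0, 0, 0.04, 0], [0, 0, 0, 0, 0, 0, 0]]]'

```text
time: 8.98
tool_pos: [0.4723, -0.2018, 0.0707]
tcp_rot: [-3.14, -0.035, 0.005]
wrist_force: [-13.4, 4.9, 35.2]
width: -0.002
grip_force: 17.4
```

```bash
python3 go.py .4725 -.2035 .067 1
```

```text
t 8.9833 pos [ 0.4723 -0.2018  0.0707] psi 1.28 tilt z [-0.003  0.002 -1.   ] q [-0.45  0.12  2.09  0.    0.93  1.1 ] F [-13.4   4.9  35.2] w -0.0024280934200752472 g 17.421942140499596
shift units [0.001 0.017 0.037] turn units about z 0.01 level turn [-0.004  0.007]
```

play_rows --moves '[[[0, 0, 0, 0, 0, -0.3, 0], [0, 0, 0, 0, 0, -0.35, 0], [0, 0, 0, 0, 0, -0.35, 0], [0, 0, 0, 0, -0.3, -0.2, 60], [0, 0, 0, 0, -0.35, 0, 60]]]'

```text
time: 9.4
tool_pos: [0.4748, -0.139, 0.1921]
tcp_rot: [3.138, 0.029, 0.013]
wrist_force: [1.3, 0.3, 0.4]
width: 0.271
grip_force: 0.0
```

play_rows --moves '[[[0, 0, 0, 0, -0.35, 0, 60], [0, 0, 0, 0, -0.35, 0, 60], [0, 0, 0, 0, -0.35, 0, 60], [0, 0, 0, 0, -0.35, 0, 60], [0, 0, 0, 0, -0.35, 0, 60]]]'

```text
time: 9.82
tool_pos: [0.4663, 0.0393, 0.1858]
tcp_rot: [-3.141, -0.034, 0.003]
wrist_force: [0.5, -1.3, 0.5]
width: 0.698
grip_force: 0.0
```

play_rows --moves '[[[0, 0, 0, 0, -0.35, 0, 60], [0, 0, 0, 0, -0.35, 0, 60], [0, 0, 0, 0, -0.35, 0, 60], [0, 0, 0, 0, -0.35, 0, 60], [0, 0, 0, 0, -0.35, 0, 60]]]'

```text
time: 10.23
tool_pos: [0.4622, 0.214, 0.1856]
tcp_rot: [3.141, 0.035, -0.004]
wrist_force: [1.0, -0.5, 0.0]
width: 0.703
grip_force: 0.0
```

play_rows --moves '[[[0, 0, 0, 0, -0.35, 0, 60], [0, 0, 0.2, 0, -0.31, 0, 60], [0, 0, 0.2, 0, 0, 0, 60], [0, 0, 0.19, 0, 0, 0, 60], [0, 0, 0, 0, 0, 0, 60]]]'

```text
time: 10.65
tool_pos: [0.4609, 0.2789, 0.1853]
tcp_rot: [3.111, -0.428, -0.004]
wrist_force: [-0.6, 0.4, -0.5]
width: 0.702
grip_force: 0.0
```

```bash
python3 go.py .4695 .2785 .036 -15.4; python3 - <<'E'
from meas import *
c=cam('top'); save(c,'top2.png')
B=(300,182,345,222); im,h=up(c,B); H,S,V=h[...,0],h[...,1],h[...,2]
P=cloud(c); z=P[186:216,304:340,2]; rows=z[11:17]; print((np.median(rows,0)*1000).astype(int))
print('up',info(c,big((V>130)&(S<80)&(np.arange(V.shape[1])[None]>(304-300)*8)),B,.059))
y=(H>15)&(H<35)&(S>120)&(V>80); print('yellow px',y.sum()/64)
z2=P[180:225,180:350,2]
E
```

```text
t 10.65 pos [0.4609 0.2789 0.1853] psi -15.67 tilt z [-0.003 -0.001 -1.   ] q [0.5  0.04 1.94 0.   1.16 2.34] F [-0.6  0.4 -0.5] w 0.7017533506638759 g 0.0
shift units [ 0.087 -0.022  1.493] turn units about z -0.009 level turn [0.004 0.005]
[56 52 61 57 72 73 72 72 71 70 74 73 46 64 72 72 71 73 70 72 72 46 52 70
 72 69 71 71 71 70 70 61 54 57 55 43]
up ('cen', array([ 473.6, -168.8]), 'major axis deg from x', np.float64(-88.3), 'rect', array([ 473.3, -168.9]), array([116.8,  74.6]), 89.2)
yellow px 0.0
```

play_rows --moves '[[[0, 0, 0, 0.087, -0.022, 0.3, 60], [0, 0, 0, 0, 0, 0.35, 60], [0, 0, 0, 0, 0, 0.35, 60], [0, 0, 0, 0, 0, 0.25, 60], [0, 0, 0, 0, 0, 0.12, 60]]]' --newtons 80

```text
time: 11.12
tool_pos: [0.4681, 0.2756, 0.0455]
tcp_rot: [3.108, -0.425, -0.01]
wrist_force: [-1.1, -0.7, -1.2]
width: 0.7
grip_force: 0.0
```

play_rows --moves '[[[0, 0, 0, 0, 0, 0.1, 40], [0, 0, 0, 0, 0, 0, 40], [0, 0, 0, 0, 0, 0, 40]]]'

```text
time: 11.37
tool_pos: [0.4722, 0.2779, 0.0409]
tcp_rot: [-3.112, 0.428, -0.001]
wrist_force: [0.1, -0.1, 0.8]
width: 0.467
grip_force: 0.0
```

```bash
python3 go.py .4695 .2785 .036 -15.4
```

```text
t 11.3667 pos [0.4722 0.2779 0.0409] psi -15.65 tilt z [ 0.001  0.    -1.   ] q [0.49 0.22 2.04 0.   0.88 2.33] F [ 0.1 -0.1  0.8] w 0.4673239394832101 g 0.0
shift units [-0.028  0.001  0.048] turn units about z -0.009 level turn [-0.001 -0.001]
```

play_rows --moves '[[[0, 0, 0, -0.028, 0, 0.04, 40], [0, 0, 0, 0, 0, 0, 30], [0, 0, 0, 0, 0, 0, 5], [0, 0, 0, 0, 0, 0, 5], [0, 0, 0, 0, 0, 0, 5]]]'

```text
time: 11.78
tool_pos: [0.4699, 0.279, 0.0377]
tcp_rot: [-3.111, 0.428, -0.003]
wrist_force: [-1.2, -0.4, 5.5]
width: 0.141
grip_force: 81.7
```

play_rows --moves '[[[0, 0, 0, 0, 0, 0, 5], [0, 0, 0, 0, 0, 0, 5], [0, 0, 0, 0, 0, 0, 5], [0, 0, 0, 0, 0, 0, 5]]]'

```text
time: 12.12
tool_pos: [0.4699, 0.279, 0.0377]
tcp_rot: [-3.111, 0.428, -0.003]
wrist_force: [-2.6, -0.3, 6.6]
width: 0.145
grip_force: 81.9
```

```bash
python3 go.py .4695 .2785 .036 -15.4
```

```text
t 12.1167 pos [0.4699 0.279  0.0377] psi -15.67 tilt z [ 0.002  0.001 -1.   ] q [0.49 0.22 2.05 0.   0.87 2.33] F [-2.6 -0.3  6.6] w 0.14453285739503596 g 81.8882954120636
shift units [-0.002  0.006  0.017] turn units about z -0.01 level turn [-0.003 -0.003]
```

play_rows --moves '[[[0, 0, 0, 0, 0, -0.1, 5], [0, 0, 0, 0, 0, -0.2, 5], [0, 0, 0, 0, 0, -0.3, 5], [0, 0, -0.1, 0, 0, -0.3, 5], [0, 0, -0.1, 0, 0, -0.3, 5]]]'

```text
time: 12.53
tool_pos: [0.4679, 0.2778, 0.1569]
tcp_rot: [3.129, -0.269, -0.003]
wrist_force: [0.9, 0.7, -2.3]
width: 0.143
grip_force: 80.5
```

play_rows --moves '[[[0, 0, -0.1, 0, 0, -0.2, 5], [0, 0, -0.1, 0, 0, -0.1, 5], [0, 0, -0.1, 0, 0, 0, 5], [0, 0, -0.07, 0, 0, 0, 5], [0, 0, 0, 0, 0, 0, 5]]]'

```text
time: 12.95
tool_pos: [0.4686, 0.2782, 0.1866]
tcp_rot: [3.141, 0.019, -0.0]
wrist_force: [0.4, -0.0, -3.3]
width: 0.136
grip_force: 80.6
```

```bash
python3 go.py .473 -.1682 .19 0.7
```

```text
t 12.95 pos [0.4686 0.2782 0.1866] psi 0.69 tilt z [-0. -0. -1.] q [ 0.49  0.05  1.93 -0.    1.16  2.05] F [ 0.4 -0.  -3.3] w 0.1364957320351672 g 80.57126998901367
shift units [-0.01   4.464 -0.034] turn units about z -0.0 level turn [0. 0.]
```

play_rows --moves '[[[0, 0, 0, 0, 0.15, 0, 5], [0, 0, 0, 0, 0.29, 0, 5], [0, 0, 0, 0, 0.32, 0, 5], [0, 0, 0, 0, 0.32, 0, 5], [0, 0, 0, 0, 0.32, 0, 5]]]'

```text
time: 13.37
tool_pos: [0.4695, 0.1365, 0.1857]
tcp_rot: [3.141, 0.018, -0.002]
wrist_force: [1.0, -0.6, -2.6]
width: 0.143
grip_force: 80.6
```

play_rows --moves '[[[0, 0, 0, 0, 0.32, 0, 5], [0, 0, 0, 0, 0.32, 0, 5], [0, 0, 0, 0, 0.32, 0, 5], [0, 0, 0, 0, 0.32, 0, 5], [0, 0, 0, 0, 0.32, 0, 5]]]'

```text
time: 13.78
tool_pos: [0.4711, -0.0236, 0.1859]
tcp_rot: [3.141, 0.016, -0.002]
wrist_force: [1.3, 0.1, -2.3]
width: 0.137
grip_force: 80.6
```

play_rows --moves '[[[0, 0, 0, 0, 0.32, 0, 5], [0, 0, 0, 0, 0.32, 0, 5], [0, 0, 0, 0, 0.32, 0, 5], [0, 0, 0, 0, 0.32, 0, 5], [0, 0, 0, -0.01, 0.18, 0, 5]]]'

```text
time: 14.2
tool_pos: [0.4719, -0.171, 0.186]
tcp_rot: [3.14, 0.013, -0.001]
wrist_force: [-0.2, 0.6, -3.3]
width: 0.143
grip_force: 80.6
```

play_rows --moves '[[[0, 0, 0, 0, 0, 0.3, 5], [0, 0, 0, 0, 0, 0.2, 5], [0, 0, 0, 0, 0, 0, 5], [0, 0, 0, 0, 0, 0, 5]]]'

```text
time: 14.53
tool_pos: [0.4708, -0.1673, 0.1346]
tcp_rot: [-3.14, -0.016, 0.007]
wrist_force: [0.8, 0.1, -3.3]
width: 0.141
grip_force: 80.6
```

```bash
python3 go.py .473 -.1682 .14 0.7; python3 - <<'E'
from meas import *
for n,B in(('top',(284,175,350,230)),('side',(255,140,335,205))):
    c=cam(n); np.savez(n+'1.npz',**c); im,h=up(c,B); H,S,V=h[...,0],h[...,1],h[...,2]
    print(n,info(c,big((H>100)&(H<125)&(S>130)),B,.098+.0165 if n=='side' else .098+.033))
    save({'image':im[:600]},n+'hold.png')
E
```

```text
t 14.5333 pos [ 0.4708 -0.1673  0.1346] psi 0.58 tilt z [-0.005  0.002 -1.   ] q [-0.39  0.02  2.07 -0.    1.06  1.17] F [ 0.8  0.1 -3.3] w 0.140955312100509 g 80.56497931480408
shift units [ 0.022  0.009 -0.054] turn units about z -0.004 level turn [-0.003  0.009]
top ('cen', array([ 443.1, -196.5]), 'major axis deg from x', np.float64(-83.5), 'rect', array([ 443.6, -190.4]), array([50. , 87.4]), 9.3)
side ('cen', array([ 460.5, -149.2]), 'major axis deg from x', np.float64(-78.3), 'rect', array([ 470. , -146.1]), array([120.5, 222.1]), 10.8)
```

View pics/tophold.png

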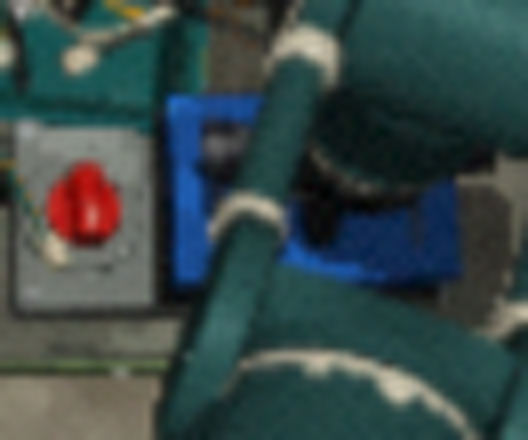

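View pics/sidehold.png

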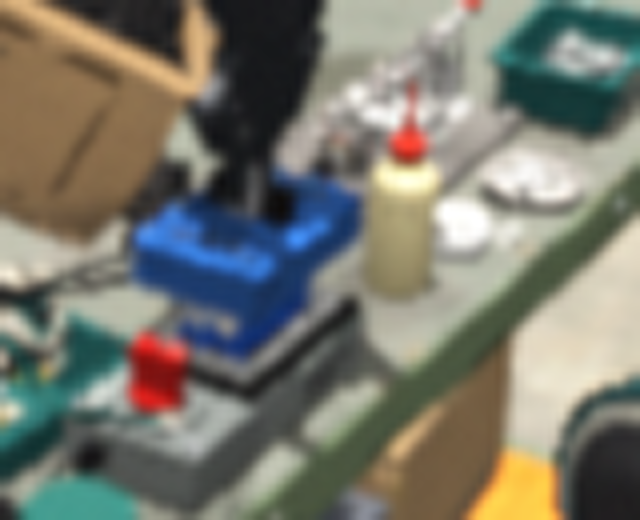

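Both views show the knob bar along the box's x axis (off) and the cover held level and parallel over the box. Its corners in the top crop are near (168,97) and (460,280). I'll check the edges numerically.

```bash
python3 - <<'E'
from meas import *
c=dict(np.load('top1.npz')); B=(284,175,350,230); im,h=up(c,B); H,S,V=h[...,0],h[...,1],h[...,2]
m=(H>100)&(H<125)&(S>130)&(V>60)
W=lambda col,r,z: ray(c,(col+.5)/8-.5+B[0],(r+.5)/8-.5+B[1],z)[:2]*1e3
def fit(pts,n):
    pts=np.array(pts,np.float32); l=cv2.fitLine(pts,cv2.DIST_HUBER,0,.1,.01).ravel(); print(n,len(pts),'ang',round(float(np.degrees(np.arctan2(l[1],l[0]))),2),'at',np.median(pts,0))
fit([W(np.where(m[r])[0].min(),r,.097) for r in range(110,270)],'+y edge')
fit([W(np.where(m[r])[0].max(),r,.130) for r in range(200,265)],'-y edge')
fit([W(k,np.where(m[:,k])[0].max(),.097) for k in list(range(190,205))+list(range(300,450))],'-x edge')
fit([W(k,np.where(m[:,k])[0].min(),.130) for k in range(180,235)],'+x edge')
E
python3 go.py .473 -.1682 .14 0.7
```

```text
+y edge 160 ang 1.44 at [ 474.93658 -104.23334]
-y edge 65 ang 0.2 at [ 448.17505 -231.15796]
-x edge 165 ang -88.87 at [ 431.74664 -194.46434]
+x edge 55 ang 89.22 at [ 513.43567 -118.8981 ]
t 14.6333 pos [ 0.4734 -0.1678  0.1373] psi 0.64 tilt z [ 0.001 -0.001 -1.   ] q [-0.39  0.02  2.07 -0.    1.06  1.17] F [-0.   1.1 -2.2] w 0.14487042674411796 g 80.60405015945435
shift units [-0.004  0.004 -0.027] turn units about z -0.002 level turn [ 0.001 -0.002]
```

play_rows --moves '[[[0, 0, 0, 0, 0, 0.15, 5], [0, 0, 0, 0, 0, 0.12, 5], [0, 0, 0, 0, 0, 0.04, 5], [0, 0, 0, 0, 0, 0, 5], [0, 0, 0, 0, 0, 0, 5]]]'

```text
time: 15.05
tool_pos: [0.473, -0.1674, 0.1055]
tcp_rot: [-3.141, -0.018, 0.0]
wrist_force: [0.4, -0.0, -2.9]
width: 0.142
grip_force: 80.6
```

play_rows --moves '[[[0, 0, 0, 0, 0, 0.03, 5], [0, 0, 0, 0, 0, 0.03, 5], [0, 0, 0, 0, 0, 0.03, 5], [0, 0, 0, 0, 0, 0, 5], [0, 0, 0, 0, 0, 0, 5]]]'

```text
time: 15.47
tool_pos: [0.4728, -0.1675, 0.0961]
tcp_rot: [-3.141, -0.018, 0.001]
wrist_force: [-0.5, 0.3, -2.6]
width: 0.145
grip_force: 80.6
```

```bash
python3 go.py .473 -.168 .0927 0.7
```

```text
t 15.4667 pos [ 0.4728 -0.1675  0.0961] psi 0.64 tilt z [-0.001  0.    -1.   ] q [-0.39  0.07  2.1  -0.    0.98  1.17] F [-0.5  0.3 -2.6] w 0.14525277022006772 g 80.57785034179688
shift units [0.002 0.005 0.034] turn units about z -0.002 level turn [-0.     0.001]
```

play_rows --moves '[[[0, 0, 0, 0, 0, 0.03, 5], [0, 0, 0, 0, 0, 0.03, 5], [0, 0, 0, 0, 0, 0.02, 5], [0, 0, 0, 0, 0, 0, 5], [0, 0, 0, 0, 0, 0, 5]]]'

```text
time: 15.88
tool_pos: [0.4736, -0.1679, 0.0897]
tcp_rot: [3.141, 0.018, 0.002]
wrist_force: [-3.0, 1.5, 6.5]
width: 0.144
grip_force: 81.9
```

play_rows --moves '[[[0, 0, 0, 0, 0, 0.02, 5], [0, 0, 0, 0, 0, 0.02, 5], [0, 0, 0, 0, 0, 0.02, 5], [0, 0, 0, 0, 0, 0, 5], [0, 0, 0, 0, 0, 0, 5]]]'

```text
time: 16.3
tool_pos: [0.4737, -0.168, 0.0855]
tcp_rot: [3.141, 0.018, 0.001]
wrist_force: [-8.9, 2.0, 18.8]
width: 0.146
grip_force: 83.5
```

```bash
python3 go.py .473 -.168 .0857 0.7
```

```text
t 16.3 pos [ 0.4737 -0.168   0.0855] psi 0.66 tilt z [ 0.001 -0.    -1.   ] q [-0.39  0.08  2.11 -0.    0.95  1.17] F [-8.9  2.  18.8] w 0.14586363419342585 g 83.52154970169067
shift units [-0.007  0.    -0.002] turn units about z -0.002 level turn [ 0.001 -0.001]
```

play_rows --moves '[[[0, 0, 0, 0, 0, 0.02, 5], [0, 0, 0, 0, 0, 0.02, 5], [0, 0, 0, 0, 0, 0, 5], [0, 0, 0, 0, 0, 0, 5]]]'

```text
time: 16.63
tool_pos: [0.4739, -0.1681, 0.0852]
tcp_rot: [3.141, 0.018, 0.001]
wrist_force: [-19.2, 5.5, 43.2]
width: 0.139
grip_force: 87.2
```

```bash
python3 go.py .473 -.168 .0857 0.7
```

```text
t 16.6333 pos [ 0.4739 -0.1681  0.0852] psi 0.67 tilt z [ 0.    -0.001 -1.   ] q [-0.39  0.08  2.11 -0.    0.95  1.17] F [-19.2   5.5  43.2] w 0.13899759562368214 g 87.16931462287903
shift units [-0.009 -0.001 -0.005] turn units about z -0.001 level turn [ 0.001 -0.001]
```

play_rows --moves '[[[0, 0, 0, 0, 0, -0.05, 5], [0, 0, 0, 0, 0, 0, 40], [0, 0, 0, 0, 0, 0, 40], [0, 0, 0, 0, 0, 0, 40], [0, 0, 0, 0, 0, -0.1, 40]]]'

```text
time: 17.05
tool_pos: [0.471, -0.1667, 0.0909]
tcp_rot: [-3.139, -0.018, 0.008]
wrist_force: [-0.8, -0.3, -0.6]
width: 0.472
grip_force: 0.0
```

play_rows --moves '[[[0, 0, 0, 0, 0, -0.3, 40], [0, 0, 0, 0, 0, -0.35, 40], [0, 0, 0, 0, 0, -0.35, 40], [0, 0, 0, 0, -0.3, 0, 40], [0, 0, 0, 0, -0.35, 0, 40]]]'

```text
time: 17.47
tool_pos: [0.4749, -0.1041, 0.197]
tcp_rot: [3.139, 0.012, 0.01]
wrist_force: [-0.1, 1.4, -0.2]
width: 0.469
grip_force: 0.0
```

play_rows --moves '[[[0, 0, 0, 0, -0.35, 0, 40], [0, 0, 0, 0, -0.35, 0, 40], [0, 0, 0, 0, -0.35, 0, 40], [0, 0, 0, 0, -0.35, 0, 40], [0, 0, 0, 0, -0.35, 0, 40]]]'

```text
time: 17.88
tool_pos: [0.4699, 0.074, 0.1934]
tcp_rot: [3.142, 0.017, -0.0]
wrist_force: [-0.1, -0.0, -1.0]
width: 0.466
grip_force: 0.0
```

play_rows --moves '[[[0, 0, 0, 0, -0.35, 0, 40], [0, 0, 0, 0, -0.35, 0, 40], [0, 0, 0, 0, -0.2, 0, 40], [0, 0, 0, 0, 0, 0, 40], [0, 0, 0, 0, 0, 0, 40]]]'

```text
time: 18.3
tool_pos: [0.469, 0.1632, 0.1931]
tcp_rot: [3.141, 0.022, -0.001]
wrist_force: [0.4, -0.5, -0.2]
width: 0.474
grip_force: 0.0
```

```bash
python3 - <<'E'
from meas import *
ims=[]
for n,B in(('top',(284,180,350,225)),('side',(255,145,335,205))):
    c=cam(n); im,h=up(c,B); ims.append(cv2.resize(im,(390,int(im.shape[0]*390/im.shape[1]))))
    if n=='top':
        P=cloud(c); H,S,V=h[...,0],h[...,1],h[...,2]; print(info(c,big((H>100)&(H<125)&(S>130)&(V>60)),B,.081))
        z=P[188:216,303:341]; 
        hs=cv2.cvtColor(c['image'],cv2.COLOR_RGB2HSV)[188:216,303:341]; m=(hs[...,0]>100)&(hs[...,0]<125)&(hs[...,1]>130)
        q=z[m]; q=q[(q[:,2]>.07)&(q[:,2]<.1)]; A=np.c_[q[:,:2]-[.473,-.168],np.ones(len(q))]; print('top plane',np.linalg.lstsq(A,q[:,2],rcond=None)[0],len(q),np.median(q[:,2]))
        z=P[192:210,286:303,2]; v,u=np.where((z>.078)&(z<.1)); 
        w=np.array([ray(c,a+286,b+192,.089)[:2]*1e3 for a,b in zip(u,v)])
        e,Vv=np.linalg.eigh(np.cov(w.T)); print('knob',len(w),np.degrees(np.arctan2(Vv[1,1],Vv[0,1])))
im=np.zeros((max(i.shape[0] for i in ims),790,3),np.uint8)
im[:ims[0].shape[0],:390]=ims[0]; im[:ims[1].shape[0],400:]=ims[1]; save({'image':im},'final.png')
E
python3 go.py
```

```text
('cen', array([ 474.2, -166.3]), 'major axis deg from x', np.float64(-89.8), 'rect', array([ 474.9, -166.5]), array([ 92.8, 133.5]), 1.2)
top plane [-0.00090004  0.00192666  0.0817472 ] 703 0.08164374629253017
knob 36 176.8146513278124
t 18.4 pos [0.4691 0.1618 0.1931] psi 0.65 tilt z [-0.001 -0.001 -1.   ] q [ 0.28 -0.05  2.02 -0.    1.17  1.84] F [-1.1 -0.2  0.8] w 0.46956108257956475 g 0.0
```

View pics/final.png

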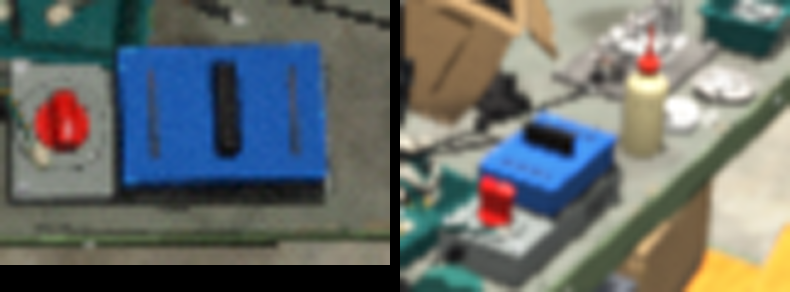

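```bash
python3 -c "
from h import *
print(bot.finish_job())"
```

```text
the job is handed in; nothing more can be done
None
```

The job is handed in at about 18 s: knob turned anticlockwise to its stop (torque rise felt; the last picture put the bar about 3° off, which I took as image error), all three relays pressed home, and the cover set over them and pressed home and level (43 N at the stop), with no contact with the bystanders that I noticed, though I did not re-measure their positions.

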